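# Pack the drilling saddle flush with its rails

## Task

A bar is to be drilled across the two rails of the bolted-down steel saddle and needs support in the middle. Take the two brass spacers which, stacked flat in the gap between the rails, together come up flush with the rails' tops; lay them one on the other in the middle of the gap, long side running from rail to rail. Leave the spacer that is not needed where it lies.

Things in the scene. Friction and masses are not known exactly. Their poses are not given: they have to be found in the camera images.
- saddle_gap (a point): Middle of the floor of the gap in the saddle. The saddle is fixed to the bench: dark base plate 150 x 66 mm, 10 mm thick (its top is the floor of the gap), with two bright steel rails standing 36 mm above the floor (46 mm above the bench), each 20 mm thick and 60 mm wide. The gap is 36 mm deep and 76 mm long between the rails, and open at both sides and above. x runs from rail to rail (rails at x = -38 and +38 mm and beyond), y along the rails towards the open sides, z up.
- thin_spacer_mid (a point): Centre (half-way up) of the thin spacer: loose brass plate, 60 x 40 mm, 10 mm thick, mass about 190 g, two small through holes; lies flat on the bench at the start. x along its 60 mm length, y across its 40 mm width (grip it there), z up through its thickness.
- medium_spacer_mid (a point): Centre (half-way up) of the medium spacer: loose brass plate, 60 x 40 mm, 18 mm thick, mass about 342 g, two small through holes; lies flat on the bench at the start. x along its 60 mm length, y across its 40 mm width (grip it there), z up through its thickness.
- thick_spacer_mid (a point): Centre (half-way up) of the thick spacer: loose brass plate, 60 x 40 mm, 26 mm thick, mass about 494 g, two small through holes; lies flat on the bench at the start. x along its 60 mm length, y across its 40 mm width (grip it there), z up through its thickness.
Mind the look-alikes: they are no part of the job. What is shaped like the part that bears thick_spacer_mid but blue is not meant.

How it is judged:
By the outcome, as a careful person would: the job done as asked, in the order asked, and still so for the second after the job is handed in, with the robot touching nothing.
It also fails if it takes over 51 s, if anything falls off the work surface, if the arm or the gripper's body presses on something with over 40 N, if the wrist force passes 120 N, or if a joint passes its speed limit or range.

## Robot

A 6-joint arm with a two-finger parallel gripper is mounted at the origin on a cart in front of the work surface, level with it; the furniture and walls round the work are solid. World frame = base frame: x ahead of the robot, y to its left, z up, the work surface at z = 0. Lengths are in m, angles in degrees, forces in N, time in s.
With the tool pointing down it reaches from about 0.15 to 0.775 m from the base axis. Payload 6.1 kg.
Tool frame: the origin (TCP) lies at the very end of the fingers, on their centre line; the grasp point (between the pads) lies 19 mm behind it; z points along the fingers, y is the direction in which the jaws open and shut (so a half turn about z gives the same grasp; the last joint's range is limited). The gripper opens to 85 mm and grips with 20 to 120 N. Pads are 22 mm wide; open, the fingers measure 114 mm over their backs; the gripper's body (76 mm by 85 mm) begins 54 mm behind the grasp point. The pads swing forward as they close: fully open they stand 13 mm farther back than shut.
Start: joints at [-73.453, 7.208, -2.269, 80.523, 0, 90], TCP at [0.15, -0.503, 0.231] pointing down, gripper open.
Joint ranges: [-155.77, 155.77], [-54.66, 111.73], [-72.52, 77.12], [-102.08, 115.82], [-83.92, 84.16], [-180, 180]. Speed limits (degrees/s): [136.94, 136.94, 172.46, 180, 180, 180].

## Interface

Orientations are given as a 3x3 rotation matrix whose columns are the frame's x, y, z axes.
In Python, from cell import get_obs, grab_frame, camera_params, close_job gives the robot as it stands.
- The arm moves only by the tool servo_tool, never from a script. Its argument "motion" is a list of rows, each an object of numbers: "claw": the finger opening in mm, from 0 to 85.4; "tx", "ty", "tz": the shift along the tool's x, y, z in mm; "ax", "ay", "az": the turn, a rotation vector about the tool's x, y, z in degrees. A call has 1 to 20 rows; each row shifts and turns the commanded pose from where the row before left it, along the tool's axes as they then stand; what a row does not reach is not made up. A row lasts 1/10 s, in which the tool goes at most 50 mm and 8.59 degrees, less where a joint would pass 70% of its speed; a pose out of reach is approached as far as the arm can. A call with a gripper value outside its range is refused whole. The fingers move at their own pace and stop on an object; "grip_force" is the grip in N (left out, the last holds). Time passes only in rows, so rows that do not move let the fingers close. It gives the time, the measured TCP pose, the force and the opening at its end, in the units of the state.
- get_obs(): the state, without advancing time (a new reading comes with each control period).
- grab_frame(name): name is "side" or "top"; returns the picture (384x512x3 uint8, red, green, blue); there is no depth.
- camera_params(name): a dict with "fovy" (degrees; the focal length in pixels is half the picture's height over the tangent of half this angle, whatever the lens; pixels are square), "cx", "cy" (the principal point, pixels), "origin" and "orientation" of the camera in the world. Camera axes: x right, y up, looking along -z (the intrinsics and any distortion apply to the point x, -y, -z); pixel columns grow to the right and rows downward; lengths in m; the calibration is good to about 2 mm. A picture is of the moment at which its call begins. camera_params takes no time and is no camera call.
- close_job(): hands the job in, once; it reports no verdict.
The state is a dict: "time": time; "joint_pos": joint angles; "joint_velocities": joint speeds; "joint_torque": joint torques, N m; "tool_pos": TCP position; "tcp_rot": TCP orientation; "wrist_force": force on the tool from outside, world axes, zero at the start; "moment": the same for the moment, N m; "width": opening from 0.0 (shut) to 1.0 (fully open).
Only numpy, scipy, OpenCV 4.12 (cv2) and the standard library are available. Lean on these libraries where they do the work, as an engineer would, in place of code of your own. Each camera call takes 0.05 s, during which the arm holds its last target.

## Working session

There is one attempt and no reset: what is moved stays moved. The work goes in short steps, Python scripts to look and compute and a tool call to move; the robot and the scene stay as the last step left them, time stands still between calls to the robot, and variables do not carry over. Pictures are saved under pics/ and viewed, and the job is handed in when it is done.

Besides the shell and the picture viewer there is one more tool, called after "Call:" as name([rows], argument=value, ...), one row to a line, values as JSON. servo_tool: Moves the arm, as the interface text tells. Its arguments: {"type":"object","properties":{"motion":{"type":"array","items":{"type":"object","properties":{"claw":{"type":"number"},"tx":{"type":"number"},"ty":{"type":"number"},"tz":{"type":"number"},"ax":{"type":"number"},"ay":{"type":"number"},"az":{"type":"number"}}}},"grip_force":{"type":"number"}},"required":["motion"]}

```bash
mkdir -p pics; ls; python3 - <<'E'
from cell import *
import cv2
for n in ("side","top"):
    f=grab_frame(n); cv2.imwrite(f"pics/{n}0.png",f[:,:,::-1]); print(n,camera_params(n))
o=get_obs();print(o['time'],o['tool_pos'],o['tcp_rot'],o['width'])
E
```

```text
pics
side {'fovy': 53.59796519027442, 'cx': 255.0096995238716, 'cy': 191.42003869362765, 'origin': array([0.40828423, 1.16024561, 0.62483255]), 'orientation': array([[-0.995698  ,  0.04472451, -0.08114935],
       [-0.09241924, -0.54219564,  0.83515422],
       [-0.00664696,  0.83906114,  0.54399652]])}
top {'fovy': 57.99661421951953, 'cx': 257.9307286010145, 'cy': 189.68627315996298, 'origin': array([0.35851537, 0.25549221, 0.89435749]), 'orientation': array([[-0.01563414,  0.9842629 , -0.17601739],
       [-0.99974524, -0.0182541 , -0.01327529],
       [-0.01627941,  0.175765  ,  0.98429754]])}
0.1 [ 0.14940039 -0.502906    0.2305661 ] [[ 9.58595394e-01  2.84771288e-01 -4.29611447e-04]
 [ 2.84771612e-01 -9.58594308e-01  1.44256688e-03]
 [-1.02145976e-06 -1.50517911e-03 -9.99998867e-01]] 0.998476913628528
```

View pics/top0.png

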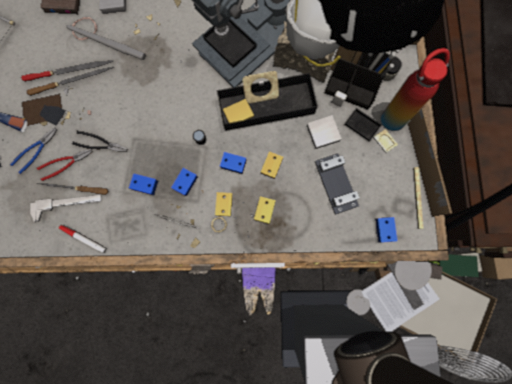

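View pics/side0.png

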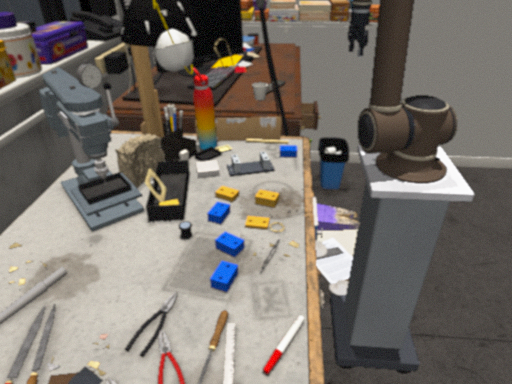

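```bash
python3 - <<'E'
import cv2
a=cv2.imread('pics/top0.png')[130:250,200:400]; cv2.imwrite('pics/topc.png',cv2.resize(a,None,fx=4,fy=4,interpolation=cv2.INTER_CUBIC))
a=cv2.imread('pics/side0.png')[140:240,190:310]; cv2.imwrite('pics/sidec.png',cv2.resize(a,None,fx=6,fy=6,interpolation=cv2.INTER_CUBIC))
E
```

```text
(no output)
```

View pics/topc.png

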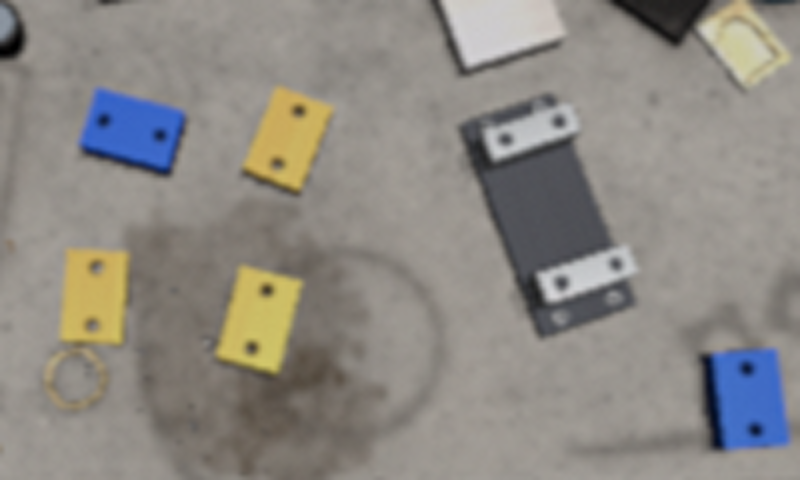

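View pics/sidec.png

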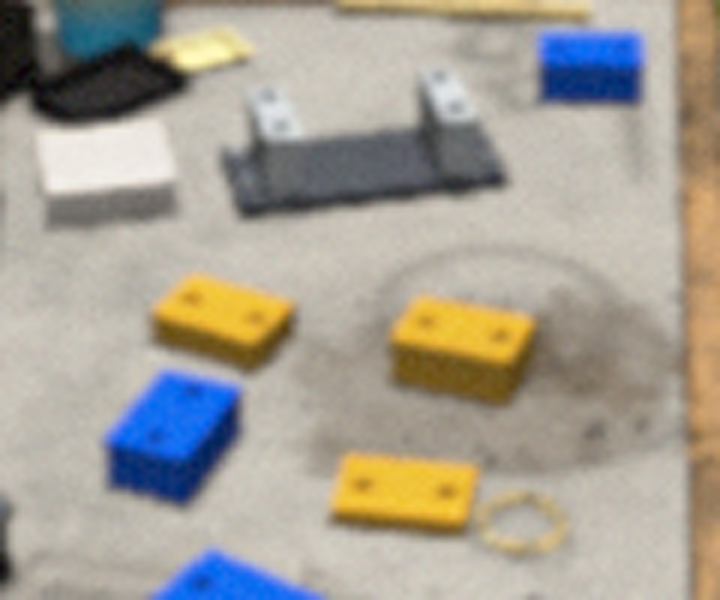

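```bash
cat > h.py <<'E'
import numpy as np,cv2
from cell import camera_params
def ray(n,uv):
    p=camera_params(n);f=192/np.tan(np.radians(p['fovy']/2))
    d=p['orientation']@np.array([(uv[0]-p['cx'])/f,-(uv[1]-p['cy'])/f,-1]);return np.array(p['origin']),d/np.linalg.norm(d)
def plane(n,uv,z):
    o,d=ray(n,uv);return o+d*(z-o[2])/d[2]
def proj(n,P):
    p=camera_params(n);f=192/np.tan(np.radians(p['fovy']/2))
    c=p['orientation'].T@(np.array(P)-p['origin']);return np.array([p['cx']-f*c[0]/c[2],p['cy']+f*c[1]/c[2]])
def tri(a,b):
    o1,d1=ray('top',a);o2,d2=ray('side',b)
    A=np.stack([d1,-d2],1);s=np.linalg.lstsq(A,o2-o1,rcond=None)[0]
    p,q=o1+s[0]*d1,o2+s[1]*d2;return (p+q)/2,np.linalg.norm(p-q)
def dark(img,uv,r=3):
    # centroid of darkness around a hole
    K=6;u,v=map(int,np.round(uv));w=img[v-r-2:v+r+3,u-r-2:u+r+3].astype(float).sum(2) if img.ndim==3 else img[v-r-2:v+r+3,u-r-2:u+r+3].astype(float)
    yy,xx=np.mgrid[v-r-2:v+r+3,u-r-2:u+r+3]
    c=np.array(uv,float)
    for _ in range(15):
        m=np.exp(-((xx-c[0])**2+(yy-c[1])**2)/(2*1.6**2))
        d=np.clip(np.median(w)-w,0,None)*m
        c=np.array([(d*xx).sum(),(d*yy).sum()])/d.sum()
    return c
E
python3 - <<'E'
from h import *
T=cv2.imread('pics/top0.png');S=cv2.imread('pics/side0.png')
t=lambda x,y:(200+(x+.5)/4-.5,130+(y+.5)/4-.5)
s=lambda x,y:(190+(x+.5)/6-.5,140+(y+.5)/6-.5)
pts={'thick_a':(t(267,290),s(500,336)),'thick_b':(t(251,348),s(427,321)),
'thin':(t(97,267),s(447,491)),'thin2':(t(91,324),s(363,485)),
'med':(t(299,111),s(193,299)),'med2':(t(278,163),s(257,317)),
'r1':(t(505,139),s(280,125)),'r2':(t(559,121),s(267,94)),
'r3':(t(562,283),s(455,106)),'r4':(t(616,264),s(438,76))}
import itertools
for k,(a,b) in pts.items():
    a2,b2=dark(T,a),dark(S,b)
    o=[]
    if 1:
        P,e=tri(a2,b2);print(k,np.round(a2,1),np.round(b2,1),np.round(P*1000,1),'gap',round(e*1000,1))
E
```

```text
thick_a [266.3 202. ] [276.5 199.5] [459.  248.2  10.7] gap 49.4
thick_b [262.5 216.5] [258.3 197.5] [466.5 257.2  14.6] gap 40.4
thin [223.4 196. ] [264.1 221.6] [481.7 357.7  11.6] gap 39.0
thin2 [222.4 210.7] [249.9 220.5] [482.  360.4   9.3] gap 36.5
med [274.2 157.2] [221.3 190.2] [600.9 223.2  13.8] gap 1.8
med2 [268.9 170.4] [235.4 195.5] [561.8 238.    8. ] gap 11.9
r1 [325.9 164.3] [233.2 163.9] [579.1  92.1  30.7] gap 6.4
r2 [339.3 159.9] [231.3 158.9] [590.2  57.2  29.8] gap 6.7
r3 [339.9 200.3] [261.6 160.5] [487.3  61.5  30.5] gap 10.2
r4 [353.5 195.6] [260.1 155.9] [497.   26.5  29.1] gap 6.4
```

```bash
cat > pts.py <<'E'
from h import *
T=cv2.imread('pics/top0.png');S=cv2.imread('pics/side0.png')
t=lambda x,y:(200+(x+.5)/4-.5,130+(y+.5)/4-.5)
s=lambda x,y:(190+(x+.5)/6-.5,140+(y+.5)/6-.5)
pts={'thick_a':(t(267,290),s(427,321)),'thick_b':(t(251,348),s(500,336)),
'thin':(t(97,267),s(363,485)),'thin2':(t(91,324),s(447,491)),
'med':(t(299,111),s(193,299)),'med2':(t(278,163),s(257,317)),
'r1':(t(505,139),s(280,125)),'r2':(t(559,121),s(267,94)),
'r3':(t(562,283),s(455,106)),'r4':(t(616,264),s(438,76))}
E
python3 - <<'E'
from pts import *
for k,(a,b) in pts.items():
    a2,b2=dark(T,a),dark(S,b)
    P,e=tri(a2,b2);print(k,np.round(a2,1),np.round(b2,1),np.round(P*1000,1),'gap',round(e*1000,1))
# line straightness: front bench edge in top
E
```

```text
thick_a [266.3 202. ] [258.3 197.5] [485.9 246.4   8.8] gap 3.4
thick_b [262.5 216.5] [276.5 199.5] [440.4 257.1  12.9] gap 12.0
thin [223.4 196. ] [249.9 220.5] [501.2 357.3   8.9] gap 1.4
thin2 [222.4 210.7] [264.1 221.6] [463.  359.7   9.5] gap 1.2
med [274.2 157.2] [221.3 190.2] [600.9 223.2  13.8] gap 1.8
med2 [268.9 170.4] [235.4 195.5] [561.8 238.    8. ] gap 11.9
r1 [325.9 164.3] [233.2 163.9] [579.1  92.1  30.7] gap 6.4
r2 [339.3 159.9] [231.3 158.9] [590.2  57.2  29.8] gap 6.7
r3 [339.9 200.3] [261.6 160.5] [487.3  61.5  30.5] gap 10.2
r4 [353.5 195.6] [260.1 155.9] [497.   26.5  29.1] gap 6.4
```

```bash
python3 - <<'E'
import cv2
a=cv2.imread('pics/top0.png'); cv2.imwrite('pics/topbig.png',cv2.resize(a,(800,600),interpolation=cv2.INTER_CUBIC))
E
```

```text
(no output)
```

View pics/topbig.png

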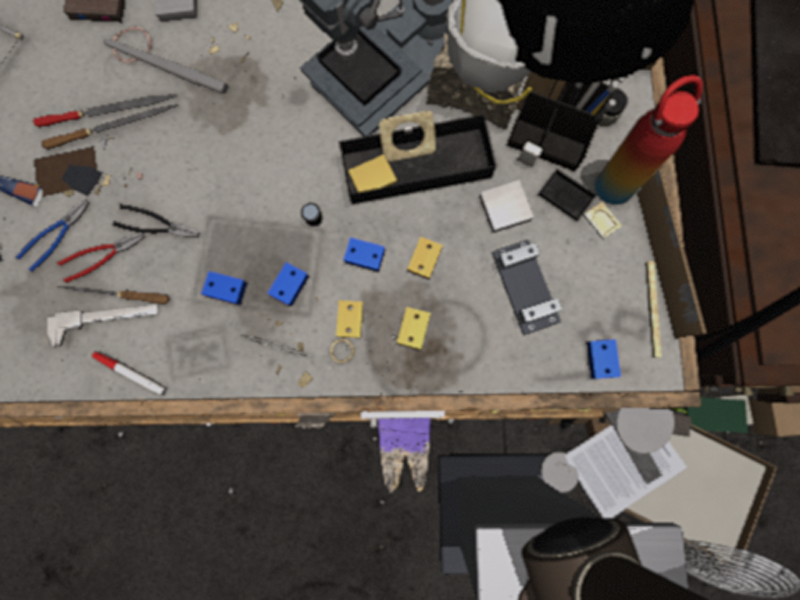

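```bash
python3 - <<'E'
from pts import *
g=cv2.cvtColor(T,cv2.COLOR_BGR2HSV)
# front edge of bench: concrete -> wood transitions: saturation rise
sat=cv2.GaussianBlur(g[:,:,1],(0,0),1).astype(float)
u=[];v=[]
for c in range(5,440,8):
    col=sat[235:275,c]; i=np.argmax(np.diff(col)); u.append(c);v.append(235+i+.5)
u=np.array(u);v=np.array(v);p=np.polyfit(u,v,1)
for _ in range(3):
    r=v-np.polyval(p,u);k=abs(r-np.median(r))<4;p=np.polyfit(u[k],v[k],1)
print(p,np.round(v-np.polyval(p,u),1))
S2=cv2.cvtColor(S,cv2.COLOR_BGR2HSV)[:,:,1].astype(float);S2=cv2.GaussianBlur(S2,(0,0),1)
a=[];b=[]
for r in range(140,380,8):
    row=S2[r,290:330];i=np.argmax(np.diff(row));a.append(r);b.append(290+i+.5)
a=np.array(a);b=np.array(b);p=np.polyfit(a,b,1);print(p,np.round(b-np.polyval(p,a),1))
E
```

```text
[-1.60127264e-02  2.57103521e+02] [ 0.5 -0.4 -0.3 -0.1 -0.   0.1  0.2  0.4  0.5 -0.4 -0.2 -0.1  0.   0.1
  0.3  0.4 -0.5 -0.3 -0.2 -0.1  0.   0.2  0.3  0.4 -0.4 -0.3 -0.2 -0.1
  0.1  0.2 14.3 14.4 14.6 14.7 -0.2 -0.   0.1  0.2  0.3 -0.5 -0.4 -0.3
 -0.1 -0.   0.1  0.2  0.4  0.5 -0.4 -0.2 -0.1  0.   0.1  0.3 10.4]
[-2.91991101e-02  3.16574972e+02] [-10.   -9.8  10.5   8.7   8.9   9.2  -7.6  -7.4   5.9   6.1   7.3  -5.4
  -4.2  -4.   -3.7  -3.5  -3.2  -2.   -1.8  -1.5  -1.3  -1.1   0.2   0.4
   0.6   0.9   1.1   1.3   2.6   2.8]
```

```bash
cat >> h.py <<'E'
def dark(img,uv):
    g=img.astype(np.float32).sum(2)
    h=cv2.GaussianBlur(g,(0,0),2.2)-cv2.GaussianBlur(g,(0,0),0.9)   # blob (DoG) response
    u0,v0=map(int,np.round(uv));w=h[v0-2:v0+3,u0-2:u0+3]
    j,i=np.unravel_index(w.argmax(),w.shape);u,v=u0-2+i,v0-2+j
    a=lambda m,c,p:0.5*(m-p)/(m-2*c+p)
    return np.array([u+a(h[v,u-1],h[v,u],h[v,u+1]),v+a(h[v-1,u],h[v,u],h[v+1,u])])
E
python3 - <<'E'
from pts import *
R={}
for k,(a,b) in pts.items():
    a2,b2=dark(T,a),dark(S,b)
    P,e=tri(a2,b2);R[k]=P*1000;print(k,np.round(a2-a,1),np.round(b2-b,1),np.round(P*1000,1),'gap',round(e*1000,1))
for i,j in (('thick_a','thick_b'),('thin','thin2'),('med','med2'),('r1','r2'),('r3','r4'),('r1','r3')):
    d=R[i]-R[j];print(i,j,np.round(np.linalg.norm(d),1),'mid',np.round((R[i]+R[j])/2,1),'ang',np.round(np.degrees(np.arctan2(d[1],d[0])),1))
E
```

```text
thick_a [-0.1 -0. ] [-0.1 -0.3] [481.1 246.7  26.1] gap 0.8
thick_b [ 0.2 -0.3] [-0.2 -0.5] [445.5 256.6  26.6] gap 0.1
thin [-0.7 -0.4] [-0.2 -0.3] [501.1 357.6  10.1] gap 1.1
thin2 [-0.  -0.2] [-0.1 -0. ] [463.5 359.7  10.2] gap 1.5
med [-0.1 -0.2] [-0.2 -0.5] [599.8 223.4  18.3] gap 1.4
med2 [-0.1 -0.2] [-0.6 -0.7] [566.  237.9  19.2] gap 0.1
r1 [ 0.2 -0. ] [ 0.4 -0.4] [570.6  95.2  48. ] gap 1.2
r2 [-0.2  0. ] [ 0.2 -0.2] [582.3  61.5  47.4] gap 0.1
r3 [-0.1 -0.2] [ 0.5 -0.2] [479.2  65.1  46.5] gap 1.7
r4 [-0.1 -0. ] [ 0.2 -0.4] [490.8  31.6  47.7] gap 0.2
thick_a thick_b 37.0 mid [463.3 251.6  26.4] ang -15.6
thin thin2 37.6 mid [482.3 358.7  10.1] ang -3.3
med med2 36.9 mid [582.9 230.6  18.7] ang -23.1
r1 r2 35.7 mid [576.5  78.3  47.7] ang 109.1
r3 r4 35.5 mid [485.   48.4  47.1] ang 109.2
r1 r3 96.3 mid [524.9  80.2  47.2] ang 18.2
```

Call:
servo_tool([
  {"az":8.05,"claw":85},
  {"az":8.05},
  {"az":8.05},
  {"az":8.05},
  {"tx":3.3,"ty":-27},
  {"tx":3.3,"ty":-27},
  {"tx":3.3,"ty":-27},
  {"tx":3.3,"ty":-27},
  {"tx":3.3,"ty":-27},
  {"tx":3.3,"ty":-27},
  {"tx":3.3,"ty":-27},
  {"tx":3.3,"ty":-27},
  {"tx":3.3,"ty":-27},
  {"tx":3.3,"ty":-27},
  {"tx":3.3,"ty":-27},
  {"tx":3.3,"ty":-27},
  {"tx":3.3,"ty":-27},
  {"tx":3.3,"ty":-27},
  {"tx":3.3,"ty":-27},
  {"tx":3.3,"ty":-27},
], grip_force=40)

```text
invalid input at $.motion[0]: expected keys claw, tx, ty, tz, ax, ay, az
```

```bash
cat > go.py <<'E'
import sys,numpy as np
from cell import get_obs
o=get_obs();x,y,z,yaw=map(float,sys.argv[1:5])
R=np.array(o['tcp_rot']);p=np.array(o['tool_pos'])*1000
cy=np.degrees(np.arctan2(R[1,0],R[0,0]));az=cy-yaw
a=np.radians(yaw);d=np.array([x,y,z])-p
X=np.array([np.cos(a),np.sin(a)]);Y=np.array([np.sin(a),-np.cos(a)])
print('t',o['time'],'p',p.round(1),'yaw',cy.round(2),'tilt',R[:,2].round(4),'F',np.round(o['wrist_force'],1),'w',round(o['width']*85.4,1))
print('az',round(az,2),'then tx,ty,tz',(d[:2]@X).round(1),(d[:2]@Y).round(1),(-d[2]).round(1))
E
python3 go.py 463.3 251.6 100 -15.6
```

```text
t 0.1 p [ 149.4 -502.9  230.6] yaw 16.55 tilt [-4.0e-04  1.4e-03 -1.0e+00] F [-0.3  0.1 -0.1] w 85.3
az 32.15 then tx,ty,tz 99.4 -811.1 130.6
```

Call:
servo_tool([
  {"claw":85,"tx":0,"ty":0,"tz":0,"ax":0,"ay":0,"az":8},
  {"claw":85,"tx":0,"ty":0,"tz":0,"ax":0,"ay":0,"az":8},
  {"claw":85,"tx":0,"ty":0,"tz":0,"ax":0,"ay":0,"az":8},
  {"claw":85,"tx":0,"ty":0,"tz":0,"ax":0,"ay":0,"az":8},
  {"claw":85,"tx":4,"ty":-30,"tz":0,"ax":0,"ay":0,"az":0},
  {"claw":85,"tx":4,"ty":-30,"tz":0,"ax":0,"ay":0,"az":0},
  {"claw":85,"tx":4,"ty":-30,"tz":0,"ax":0,"ay":0,"az":0},
  {"claw":85,"tx":4,"ty":-30,"tz":0,"ax":0,"ay":0,"az":0},
  {"claw":85,"tx":4,"ty":-30,"tz":0,"ax":0,"ay":0,"az":0},
  {"claw":85,"tx":4,"ty":-30,"tz":0,"ax":0,"ay":0,"az":0},
  {"claw":85,"tx":4,"ty":-30,"tz":0,"ax":0,"ay":0,"az":0},
  {"claw":85,"tx":4,"ty":-30,"tz":0,"ax":0,"ay":0,"az":0},
  {"claw":85,"tx":4,"ty":-30,"tz":0,"ax":0,"ay":0,"az":0},
  {"claw":85,"tx":4,"ty":-30,"tz":0,"ax":0,"ay":0,"az":0},
  {"claw":85,"tx":4,"ty":-30,"tz":0,"ax":0,"ay":0,"az":0},
  {"claw":85,"tx":4,"ty":-30,"tz":0,"ax":0,"ay":0,"az":0},
], grip_force=40)

```text
time: 1.7
tool_pos: [0.2917, -0.1678, 0.2311]
tcp_rot: [[0.964, -0.267, -0.0], [-0.267, -0.964, 0.0], [-0.0, -0.0, -1.0]]
wrist_force: [0.6, -0.6, 0.5]
width: 0.996
```

```bash
python3 go.py 463.3 251.6 100 -15.6
```

```text
t 1.7 p [ 291.7 -167.8  231.1] yaw -15.47 tilt [-2.e-04  1.e-04 -1.e+00] F [ 0.6 -0.6  0.5] w 85.0
az 0.13 then tx,ty,tz 52.4 -450.1 131.1
```

Call:
servo_tool([
  {"claw":85,"tx":4,"ty":-36,"tz":6,"ax":0,"ay":0,"az":0},
  {"claw":85,"tx":4,"ty":-36,"tz":6,"ax":0,"ay":0,"az":0},
  {"claw":85,"tx":4,"ty":-36,"tz":6,"ax":0,"ay":0,"az":0},
  {"claw":85,"tx":4,"ty":-36,"tz":6,"ax":0,"ay":0,"az":0},
  {"claw":85,"tx":4,"ty":-36,"tz":6,"ax":0,"ay":0,"az":0},
  {"claw":85,"tx":4,"ty":-36,"tz":6,"ax":0,"ay":0,"az":0},
  {"claw":85,"tx":4,"ty":-36,"tz":6,"ax":0,"ay":0,"az":0},
  {"claw":85,"tx":4,"ty":-36,"tz":6,"ax":0,"ay":0,"az":0},
  {"claw":85,"tx":4,"ty":-36,"tz":6,"ax":0,"ay":0,"az":0},
  {"claw":85,"tx":4,"ty":-36,"tz":6,"ax":0,"ay":0,"az":0},
  {"claw":85,"tx":4,"ty":-36,"tz":6,"ax":0,"ay":0,"az":0},
  {"claw":85,"tx":4,"ty":-36,"tz":6,"ax":0,"ay":0,"az":0},
  {"claw":85,"tx":0,"ty":0,"tz":0,"ax":0,"ay":0,"az":0},
  {"claw":85,"tx":0,"ty":0,"tz":0,"ax":0,"ay":0,"az":0},
])

```text
time: 3.1
tool_pos: [0.3876, 0.0321, 0.1865]
tcp_rot: [[0.999, -0.045, 0.006], [-0.045, -0.985, 0.169], [-0.002, -0.169, -0.986]]
wrist_force: [-0.8, -0.4, 0.1]
width: 0.992
```

```bash
python3 go.py 463.3 251.6 50 -15.6
```

```text
t 3.1 p [387.6  32.1 186.5] yaw -2.59 tilt [ 0.0056  0.169  -0.9856] F [-0.8 -0.4  0.1] w 84.7
az 13.01 then tx,ty,tz 13.9 -231.8 136.5
```

```bash
python3 - <<'E'
from cell import *
import cv2
o=get_obs();print(o['joint_pos'],o['joint_velocities'],o['joint_torque'])
for n in ("side","top"):
    cv2.imwrite(f"pics/{n}1.png",grab_frame(n)[:,:,::-1])
o=get_obs();print(o['joint_pos'],o['joint_velocities'],o['tool_pos'])
E
```

```text
[ -2.64564688  -7.52262411 -23.08811258  74.56349428   9.73343319
 179.94369363] [-0.81985468 -0.48724767 -0.21148388  0.07693162 -0.02886107 -0.09546977] [ 3.45599474e-01 -2.61686647e+01  3.52025914e+01 -6.56695501e-02
  5.78216203e-01 -1.19682391e-04]
[ -2.70204233  -7.55843145 -23.10436611  74.56524298   9.73623561
 179.94269818] [-0.3629582  -0.25032241 -0.16040998 -0.21696632 -0.00102805 -0.0284036 ] [0.38747538 0.03174172 0.18664741]
```

View pics/side1.png

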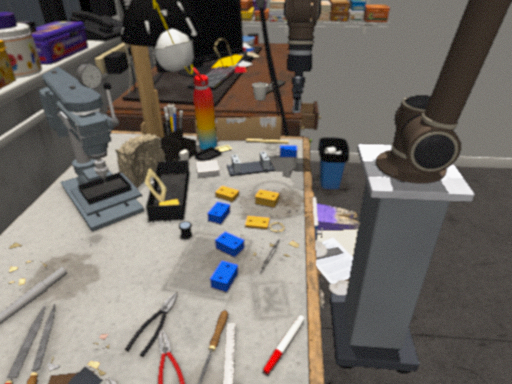

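View pics/top1.png

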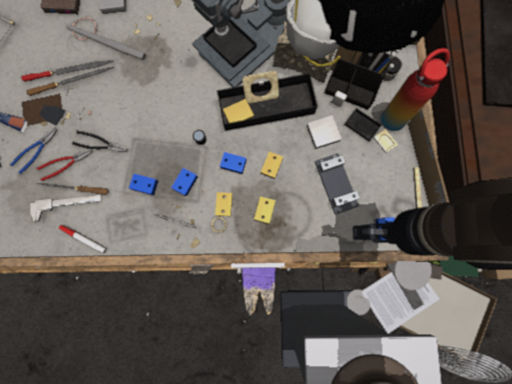

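Call:
servo_tool([
  {"claw":85,"tx":0,"ty":0,"tz":0,"ax":0,"ay":0,"az":-8.5},
  {"claw":85,"tx":0,"ty":0,"tz":0,"ax":0,"ay":0,"az":-8.5},
  {"claw":85,"tx":0,"ty":0,"tz":0,"ax":0,"ay":0,"az":-8.5},
  {"claw":85,"tx":0,"ty":0,"tz":0,"ax":0,"ay":0,"az":-8.5},
  {"claw":85,"tx":0,"ty":0,"tz":0,"ax":0,"ay":0,"az":-8.5},
  {"claw":85,"tx":0,"ty":0,"tz":0,"ax":0,"ay":0,"az":-8.5},
  {"claw":85,"tx":0,"ty":0,"tz":0,"ax":0,"ay":0,"az":-8.5},
  {"claw":85,"tx":0,"ty":0,"tz":0,"ax":0,"ay":0,"az":-8.5},
  {"claw":85,"tx":0,"ty":0,"tz":0,"ax":0,"ay":0,"az":-8.5},
  {"claw":85,"tx":0,"ty":0,"tz":0,"ax":0,"ay":0,"az":-8.5},
  {"claw":85,"tx":0,"ty":0,"tz":0,"ax":0,"ay":0,"az":-8.5},
  {"claw":85,"tx":0,"ty":0,"tz":0,"ax":0,"ay":0,"az":-8.5},
  {"claw":85,"tx":0,"ty":0,"tz":0,"ax":0,"ay":0,"az":-8.5},
  {"claw":85,"tx":0,"ty":0,"tz":0,"ax":0,"ay":0,"az":-8.5},
  {"claw":85,"tx":0,"ty":0,"tz":0,"ax":0,"ay":0,"az":-8.5},
  {"claw":85,"tx":0,"ty":0,"tz":0,"ax":0,"ay":0,"az":-8.5},
  {"claw":85,"tx":0,"ty":0,"tz":0,"ax":0,"ay":0,"az":-8.5},
  {"claw":85,"tx":0,"ty":0,"tz":0,"ax":0,"ay":0,"az":-8.5},
  {"claw":85,"tx":0,"ty":0,"tz":0,"ax":0,"ay":0,"az":-8.5},
  {"claw":85,"tx":0,"ty":0,"tz":0,"ax":0,"ay":0,"az":0},
])

```text
time: 5.2
tool_pos: [0.3875, 0.0315, 0.1867]
tcp_rot: [[-0.933, 0.361, 0.007], [0.356, 0.919, 0.169], [0.055, 0.16, -0.986]]
wrist_force: [-0.5, 0.2, 0.4]
width: 0.995
```

```bash
cat > go.py <<'E'
import sys,numpy as np
from scipy.spatial.transform import Rotation as Ro
from cell import get_obs
o=get_obs();x,y,z,yaw=map(float,sys.argv[1:5])
R=np.array(o['tcp_rot']);p=np.array(o['tool_pos'])*1000
a=np.radians(yaw);d=np.array([x,y,z])-p
Rt=np.array([[np.cos(a),np.sin(a),0],[np.sin(a),-np.cos(a),0],[0,0,-1]])
print('t',round(o['time'],2),'p',p.round(1),'yaw',np.degrees(np.arctan2(R[1,0],R[0,0])).round(2),'z',R[:,2].round(4),'F',np.round(o['wrist_force'],1),'w',round(o['width']*85.4,1),'j',np.round(o['joint_pos'],1))
# tilt fix first (no yaw), then yaw
v=R.T@np.array([0,0,-1.]);ax=np.cross([0,0,1],v);n=np.linalg.norm(ax);tv=ax*np.degrees(np.arcsin(n))/max(n,1e-9)
R2=R@Ro.from_rotvec(np.radians(tv)).as_matrix()
az=np.degrees(Ro.from_matrix(R2.T@Rt).as_rotvec())
print('tilt ax,ay',tv.round(2),'az',az.round(2),'then tx,ty,tz in target axes',(Rt.T@d).round(1),'| in present axes',(R.T@d).round(1))
E
python3 go.py 463.3 251.6 50 164.4
```

```text
t 5.2 p [387.5  31.5 186.7] yaw 159.08 z [ 0.0065  0.1691 -0.9856] F [-0.5  0.2  0.4] w 85.0 j [ -2.7  -7.6 -23.1  74.6   9.7  18.4]
tilt ax,ay [ 9.21 -3.17  0.  ] az [-0.    0.   -5.57] then tx,ty,tz in target axes [-13.8 232.4 136.7] | in present axes [2.000e-01 2.077e+02 1.725e+02]
```

Call:
servo_tool([
  {"claw":85,"tx":0,"ty":0,"tz":0,"ax":4.6,"ay":-1.58,"az":0},
  {"claw":85,"tx":0,"ty":0,"tz":0,"ax":4.6,"ay":-1.58,"az":0},
  {"claw":85,"tx":0,"ty":0,"tz":0,"ax":0,"ay":0,"az":-5.57},
  {"claw":85,"tx":-1.4,"ty":23.2,"tz":10,"ax":0,"ay":0,"az":0},
  {"claw":85,"tx":-1.4,"ty":23.2,"tz":10,"ax":0,"ay":0,"az":0},
  {"claw":85,"tx":-1.4,"ty":23.2,"tz":10,"ax":0,"ay":0,"az":0},
  {"claw":85,"tx":-1.4,"ty":23.2,"tz":10,"ax":0,"ay":0,"az":0},
  {"claw":85,"tx":-1.4,"ty":23.2,"tz":10,"ax":0,"ay":0,"az":0},
  {"claw":85,"tx":-1.4,"ty":23.2,"tz":10,"ax":0,"ay":0,"az":0},
  {"claw":85,"tx":-1.4,"ty":23.2,"tz":10,"ax":0,"ay":0,"az":0},
  {"claw":85,"tx":-1.4,"ty":23.2,"tz":10,"ax":0,"ay":0,"az":0},
  {"claw":85,"tx":-1.4,"ty":23.2,"tz":10,"ax":0,"ay":0,"az":0},
  {"claw":85,"tx":-1.4,"ty":23.2,"tz":10,"ax":0,"ay":0,"az":0},
  {"claw":85,"tx":0,"ty":0,"tz":0,"ax":0,"ay":0,"az":0},
  {"claw":85,"tx":0,"ty":0,"tz":0,"ax":0,"ay":0,"az":0},
])

```text
time: 6.7
tool_pos: [0.463, 0.2514, 0.0863]
tcp_rot: [[-0.963, 0.27, -0.001], [0.27, 0.963, -0.0], [0.001, -0.001, -1.0]]
wrist_force: [-0.1, -0.5, 0.4]
width: 0.993
```

```bash
python3 go.py 463.3 251.6 30 164.4
```

```text
t 6.7 p [463.  251.4  86.3] yaw 164.32 z [-1.4e-03 -4.0e-04 -1.0e+00] F [-0.1 -0.5  0.4] w 84.8 j [ 28.5   9.8 -17.7  62.7   0.   44.2]
tilt ax,ay [-0.04 -0.07  0.  ] az [-0.   -0.   -0.08] then tx,ty,tz in target axes [-0.2  0.3 56.3] | in present axes [-0.3  0.3 56.3]
```

Call:
servo_tool([
  {"claw":85,"tx":0,"ty":0,"tz":15,"ax":0,"ay":0,"az":0},
  {"claw":85,"tx":0,"ty":0,"tz":15,"ax":0,"ay":0,"az":0},
  {"claw":70,"tx":0,"ty":0,"tz":15,"ax":0,"ay":0,"az":0},
  {"claw":60,"tx":0,"ty":0,"tz":15,"ax":0,"ay":0,"az":0},
  {"claw":60,"tx":0,"ty":0,"tz":12,"ax":0,"ay":0,"az":0},
  {"claw":60,"tx":0,"ty":0,"tz":6,"ax":0,"ay":0,"az":0},
  {"claw":60,"tx":0,"ty":0,"tz":4,"ax":0,"ay":0,"az":0},
  {"claw":60,"tx":0,"ty":0,"tz":0,"ax":0,"ay":0,"az":0},
  {"claw":60,"tx":0,"ty":0,"tz":0,"ax":0,"ay":0,"az":0},
], grip_force=60)

```text
time: 7.6
tool_pos: [0.4636, 0.2518, 0.0052]
tcp_rot: [[-0.963, 0.269, 0.0], [0.269, 0.963, 0.001], [-0.0, 0.001, -1.0]]
wrist_force: [-0.1, 0.1, 0.6]
width: 0.703
```

```bash
python3 go.py 463.3 251.6 4 164.4;python3 - <<'E'
from cell import *
import cv2
cv2.imwrite("pics/s2.png",cv2.resize(grab_frame('side')[120:260,190:350,::-1],None,fx=5,fy=5,interpolation=cv2.INTER_CUBIC)[:600])
cv2.imwrite("pics/t2.png",cv2.resize(grab_frame('top')[130:250,200:360,::-1],None,fx=5,fy=5,interpolation=cv2.INTER_CUBIC))
E
```

```text
t 7.6 p [463.6 251.8   5.2] yaw 164.41 z [ 3.e-04  8.e-04 -1.e+00] F [-0.1  0.1  0.6] w 60.0 j [ 28.5  13.2 -24.4  52.4   0.   44.1]
tilt ax,ay [ 0.05  0.   -0.  ] az [-0.   -0.    0.01] then tx,ty,tz in target axes [ 0.3 -0.3  1.2] | in present axes [ 0.3 -0.3  1.2]
```

View pics/s2.png

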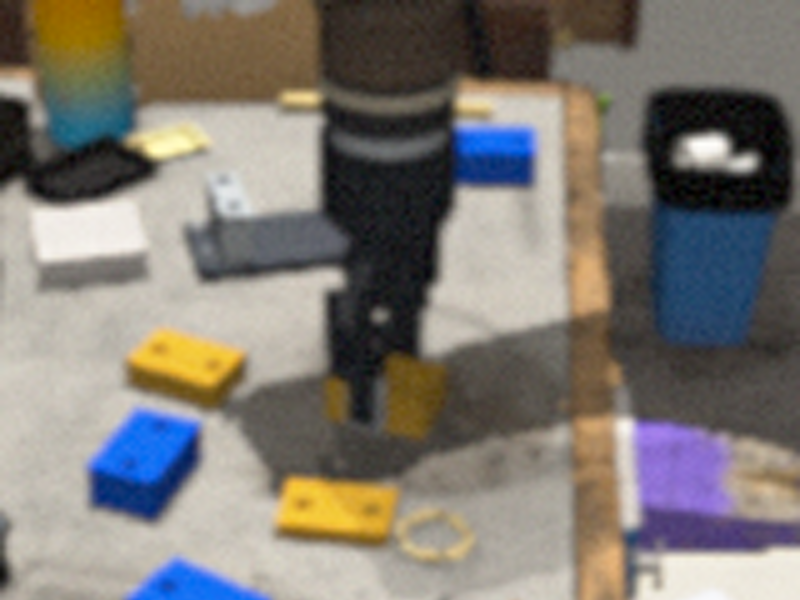

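View pics/t2.png

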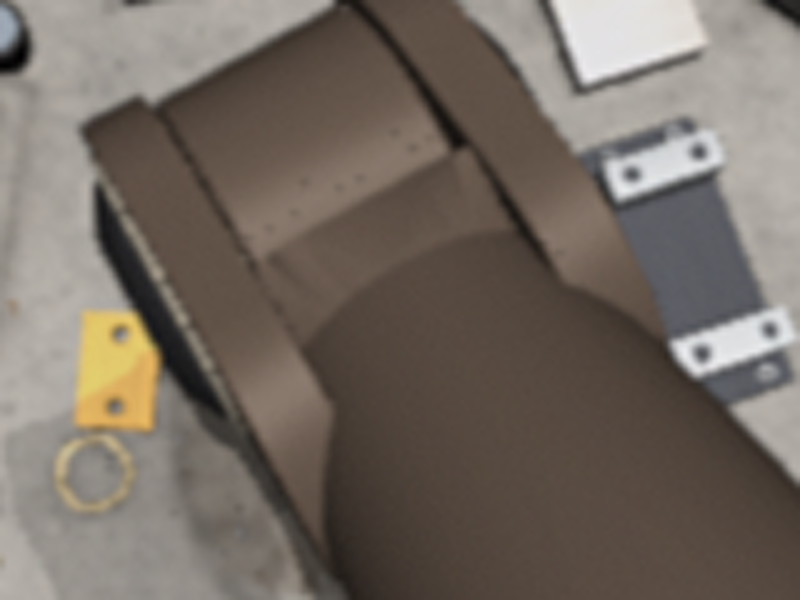

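Call:
servo_tool([
  {"claw":30,"tx":0,"ty":0,"tz":0,"ax":0,"ay":0,"az":0},
  {"claw":30,"tx":0,"ty":0,"tz":0,"ax":0,"ay":0,"az":0},
  {"claw":30,"tx":0,"ty":0,"tz":0,"ax":0,"ay":0,"az":0},
  {"claw":30,"tx":0,"ty":0,"tz":0,"ax":0,"ay":0,"az":0},
  {"claw":30,"tx":0,"ty":0,"tz":0,"ax":0,"ay":0,"az":0},
  {"claw":30,"tx":0,"ty":0,"tz":0,"ax":0,"ay":0,"az":0},
])

```text
time: 8.3
tool_pos: [0.4637, 0.2518, 0.0053]
tcp_rot: [[-0.963, 0.268, 0.001], [0.268, 0.963, 0.001], [-0.0, 0.001, -1.0]]
wrist_force: [-0.8, -0.8, 5.6]
width: 0.451
```

```bash
python3 go.py 463.3 251.6 4 164.4
```

```text
t 8.3 p [463.7 251.8   5.3] yaw 164.43 z [ 6.e-04  7.e-04 -1.e+00] F [-0.8 -0.8  5.6] w 38.5 j [ 28.5  13.2 -24.4  52.4   0.   44.1]
tilt ax,ay [ 0.05  0.02 -0.  ] az [-0.    0.    0.03] then tx,ty,tz in target axes [ 0.3 -0.3  1.3] | in present axes [ 0.3 -0.3  1.3]
```

Call:
servo_tool([
  {"claw":30,"tx":0,"ty":0,"tz":-4,"ax":0,"ay":0,"az":0},
  {"claw":30,"tx":0,"ty":0,"tz":-12,"ax":0,"ay":0,"az":0},
  {"claw":30,"tx":0,"ty":0,"tz":-20,"ax":0,"ay":0,"az":0},
  {"claw":30,"tx":0,"ty":0,"tz":-20,"ax":0,"ay":0,"az":0},
  {"claw":30,"tx":0,"ty":0,"tz":-20,"ax":0,"ay":0,"az":0},
  {"claw":30,"tx":0,"ty":0,"tz":-10,"ax":0,"ay":0,"az":0},
  {"claw":30,"tx":0,"ty":0,"tz":0,"ax":0,"ay":0,"az":0},
])

```text
time: 9.0
tool_pos: [0.4641, 0.2521, 0.0922]
tcp_rot: [[-0.963, 0.268, 0.002], [0.268, 0.963, 0.002], [-0.001, 0.002, -1.0]]
wrist_force: [-0.7, 0.4, -3.6]
width: 0.456
```

```bash
python3 go.py 530.7 63.4 95 198.6;python3 - <<'E'
from cell import *
import cv2
cv2.imwrite("pics/s3.png",cv2.resize(grab_frame('side')[120:240,190:350,::-1],None,fx=5,fy=5,interpolation=cv2.INTER_CUBIC)[:600])
E
```

```text
t 9.0 p [464.1 252.1  92.2] yaw 164.43 z [ 0.0019  0.0018 -1.    ] F [-0.7  0.4 -3.6] w 38.9 j [ 28.5   9.5 -17.2  63.2   0.   44.1]
tilt ax,ay [ 0.13  0.08 -0.  ] az [  0.     0.   -34.17] then tx,ty,tz in target axes [  -2.9 -200.1   -2.8] | in present axes [-114.8 -163.9   -3. ]
```

View pics/s3.png

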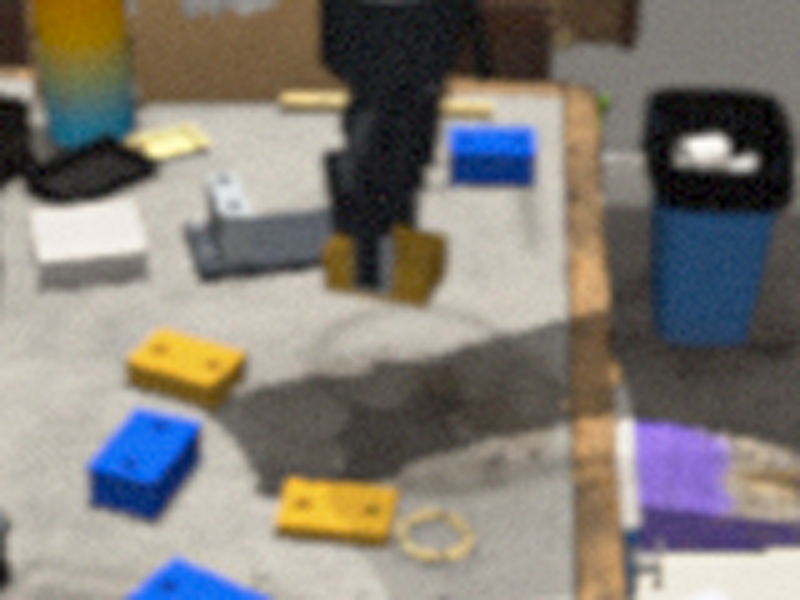

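Call:
servo_tool([
  {"claw":30,"tx":0,"ty":0,"tz":0,"ax":0,"ay":0,"az":-8.54},
  {"claw":30,"tx":0,"ty":0,"tz":0,"ax":0,"ay":0,"az":-8.54},
  {"claw":30,"tx":0,"ty":0,"tz":0,"ax":0,"ay":0,"az":-8.54},
  {"claw":30,"tx":0,"ty":0,"tz":0,"ax":0,"ay":0,"az":-8.54},
  {"claw":30,"tx":-0.3,"ty":-20,"tz":0,"ax":0,"ay":0,"az":0},
  {"claw":30,"tx":-0.3,"ty":-20,"tz":0,"ax":0,"ay":0,"az":0},
  {"claw":30,"tx":-0.3,"ty":-20,"tz":0,"ax":0,"ay":0,"az":0},
  {"claw":30,"tx":-0.3,"ty":-20,"tz":0,"ax":0,"ay":0,"az":0},
  {"claw":30,"tx":-0.3,"ty":-20,"tz":0,"ax":0,"ay":0,"az":0},
  {"claw":30,"tx":-0.3,"ty":-20,"tz":0,"ax":0,"ay":0,"az":0},
  {"claw":30,"tx":-0.3,"ty":-20,"tz":0,"ax":0,"ay":0,"az":0},
  {"claw":30,"tx":-0.3,"ty":-20,"tz":0,"ax":0,"ay":0,"az":0},
  {"claw":30,"tx":-0.3,"ty":-20,"tz":0,"ax":0,"ay":0,"az":0},
  {"claw":30,"tx":-0.3,"ty":-20,"tz":0,"ax":0,"ay":0,"az":0},
  {"claw":30,"tx":0,"ty":0,"tz":0,"ax":0,"ay":0,"az":0},
  {"claw":30,"tx":0,"ty":0,"tz":0,"ax":0,"ay":0,"az":0},
])

```text
time: 10.65
tool_pos: [0.5292, 0.0628, 0.0893]
tcp_rot: [[-0.948, -0.318, -0.003], [-0.318, 0.948, 0.001], [0.002, 0.001, -1.0]]
wrist_force: [-1.1, 0.1, -3.7]
width: 0.451
```

```bash
python3 go.py 530.7 63.4 16.5 198.6;python3 - <<'E'
from cell import *
import cv2
cv2.imwrite("pics/s4.png",cv2.resize(grab_frame('side')[100:200,190:310,::-1],None,fx=6,fy=6,interpolation=cv2.INTER_CUBIC)[:600])
E
```

```text
t 10.65 p [529.2  62.8  89.3] yaw -161.47 z [-2.7e-03  6.0e-04 -1.0e+00] F [-1.1  0.1 -3.7] w 38.5 j [  6.7  10.4 -16.6  63.2   0.1 -11.8]
tilt ax,ay [ 0.08 -0.13  0.  ] az [-0.    0.   -0.07] then tx,ty,tz in target axes [-1.6  0.1 72.8] | in present axes [-1.8 -0.  72.8]
```

View pics/s4.png

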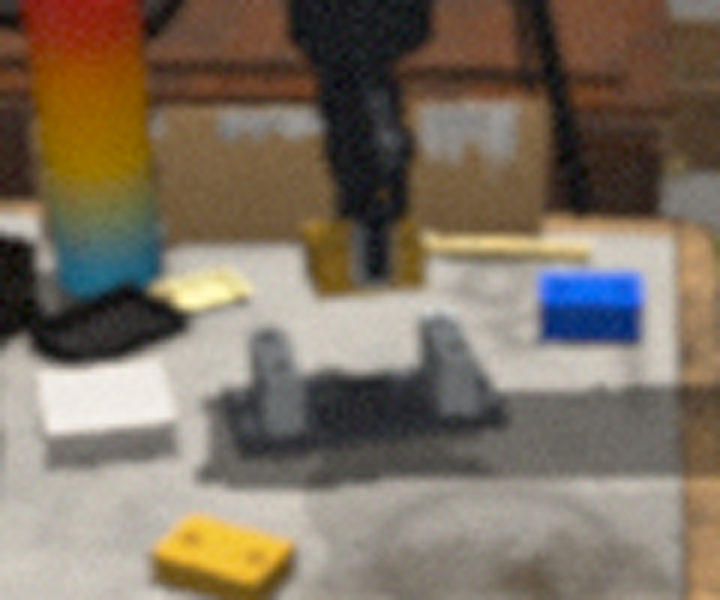

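```bash
python3 - <<'E'
from h import *
import numpy as np
a=np.radians(18.55);X=np.array([np.cos(a),np.sin(a)]);Y=np.array([-np.sin(a),np.cos(a)])
c=np.array([529.2,62.8])
for sx in(30,-30):
  for z in (84,110):
    P=np.append(c+sx*X+20*Y,z)/1000
    q=proj('side',P);print(sx,z,((q-[190,100]+.5)*6-.5).round(0))
m=cv2.imread('pics/s4.png');h=cv2.cvtColor(m,cv2.COLOR_BGR2HSV)
k=cv2.inRange(h,(15,120,60),(35,255,255));k[:200]=0;k[310:]=0;k[:,:280]=0;k[:,470:]=0
n,l,st,_=cv2.connectedComponentsWithStats(k)
print(st[st[:,4]>800])
ys,xs=np.nonzero(k)
for y in range(225,300,10):
    r=xs[ys==y]; print(y,r.min() if len(r) else None,r.max() if len(r) else None)
E
```

```text
30 84 [316. 300.]
30 110 [315. 254.]
-30 84 [427. 287.]
-30 110 [427. 242.]
[[     0      0    720    600 426560]
 [   395    204     34     81   1803]
 [   284    211     69     82   3301]]
225 284 460
235 296 417
245 307 423
255 310 424
265 311 420
275 314 420
285 319 352
295 None None
```

Call:
servo_tool([
  {"claw":30,"tx":-1.7,"ty":0,"tz":0,"ax":0.08,"ay":-0.13,"az":0},
  {"claw":30,"tx":0,"ty":0,"tz":12,"ax":0,"ay":0,"az":0},
  {"claw":30,"tx":0,"ty":0,"tz":12,"ax":0,"ay":0,"az":0},
  {"claw":30,"tx":0,"ty":0,"tz":8,"ax":0,"ay":0,"az":0},
  {"claw":30,"tx":0,"ty":0,"tz":0,"ax":0,"ay":0,"az":0},
  {"claw":30,"tx":0,"ty":0,"tz":0,"ax":0,"ay":0,"az":0},
])

```text
time: 11.3
tool_pos: [0.5313, 0.0636, 0.0581]
tcp_rot: [[-0.948, -0.319, 0.001], [-0.319, 0.948, -0.0], [-0.001, -0.001, -1.0]]
wrist_force: [0.5, -0.2, -3.3]
width: 0.454
```

```bash
python3 go.py 530.7 63.4 16.5 198.6
```

```text
t 11.3 p [531.3  63.6  58.1] yaw -161.4 z [ 1.2e-03 -3.0e-04 -1.0e+00] F [ 0.5 -0.2 -3.3] w 38.8 j [  6.8  11.5 -19.3  59.2  -0.  -11.8]
tilt ax,ay [-0.04  0.06  0.  ] az [ 0. -0. -0.] then tx,ty,tz in target axes [ 0.6 -0.  41.6] | in present axes [ 0.7  0.  41.6]
```

Call:
servo_tool([
  {"claw":30,"tx":0.6,"ty":0,"tz":8,"ax":0,"ay":0,"az":0},
  {"claw":30,"tx":0,"ty":0,"tz":10,"ax":0,"ay":0,"az":0},
  {"claw":30,"tx":0,"ty":0,"tz":10,"ax":0,"ay":0,"az":0},
  {"claw":30,"tx":0,"ty":0,"tz":8,"ax":0,"ay":0,"az":0},
  {"claw":30,"tx":0,"ty":0,"tz":4,"ax":0,"ay":0,"az":0},
  {"claw":30,"tx":0,"ty":0,"tz":0,"ax":0,"ay":0,"az":0},
  {"claw":30,"tx":0,"ty":0,"tz":0,"ax":0,"ay":0,"az":0},
])

```text
time: 12.0
tool_pos: [0.5313, 0.0634, 0.0186]
tcp_rot: [[-0.948, -0.319, 0.002], [-0.319, 0.948, -0.0], [-0.002, -0.001, -1.0]]
wrist_force: [-0.3, 0.3, -4.6]
width: 0.457
```

```bash
python3 go.py 530.7 63.4 15.5 198.6
```

```text
t 12.0 p [531.3  63.4  18.6] yaw -161.41 z [ 2.3e-03 -2.0e-04 -1.0e+00] F [-0.3  0.3 -4.6] w 39.0 j [  6.8  13.2 -22.5  54.2  -0.  -11.8]
tilt ax,ay [-0.05  0.12  0.  ] az [ 0.   -0.   -0.01] then tx,ty,tz in target axes [0.5 0.2 3.1] | in present axes [0.5 0.2 3.1]
```

Call:
servo_tool([
  {"claw":30,"tx":0.5,"ty":0,"tz":1,"ax":0,"ay":0.12,"az":0},
  {"claw":30,"tx":0,"ty":0,"tz":1,"ax":0,"ay":0,"az":0},
  {"claw":30,"tx":0,"ty":0,"tz":0.5,"ax":0,"ay":0,"az":0},
  {"claw":30,"tx":0,"ty":0,"tz":0,"ax":0,"ay":0,"az":0},
])

```text
time: 12.4
tool_pos: [0.5307, 0.0632, 0.0161]
tcp_rot: [[-0.948, -0.319, 0.0], [-0.319, 0.948, -0.001], [-0.0, -0.001, -1.0]]
wrist_force: [0.4, 0.2, -3.9]
width: 0.455
```

```bash
python3 go.py 530.7 63.4 15.5 198.6
```

```text
t 12.4 p [530.7  63.2  16.1] yaw -161.41 z [ 3.e-04 -8.e-04 -1.e+00] F [ 0.4  0.2 -3.9] w 38.8 j [  6.8  13.3 -22.7  54.   -0.  -11.8]
tilt ax,ay [-0.05  0.    0.  ] az [ 0.   -0.   -0.01] then tx,ty,tz in target axes [-0.1  0.1  0.6] | in present axes [-0.1  0.2  0.6]
```

Call:
servo_tool([
  {"claw":30,"tx":0,"ty":0,"tz":0.6,"ax":0,"ay":0,"az":0},
  {"claw":30,"tx":0,"ty":0,"tz":0.4,"ax":0,"ay":0,"az":0},
  {"claw":30,"tx":0,"ty":0,"tz":0,"ax":0,"ay":0,"az":0},
])

```text
time: 12.7
tool_pos: [0.5307, 0.0632, 0.0153]
tcp_rot: [[-0.948, -0.319, 0.001], [-0.319, 0.948, -0.001], [-0.0, -0.001, -1.0]]
wrist_force: [-1.5, 0.6, -0.6]
width: 0.452
```

Call:
servo_tool([
  {"claw":60,"tx":0,"ty":0,"tz":0,"ax":0,"ay":0,"az":0},
  {"claw":60,"tx":0,"ty":0,"tz":0,"ax":0,"ay":0,"az":0},
  {"claw":60,"tx":0,"ty":0,"tz":0,"ax":0,"ay":0,"az":0},
  {"claw":60,"tx":0,"ty":0,"tz":-8,"ax":0,"ay":0,"az":0},
  {"claw":60,"tx":0,"ty":0,"tz":-16,"ax":0,"ay":0,"az":0},
  {"claw":60,"tx":0,"ty":0,"tz":-20,"ax":0,"ay":0,"az":0},
  {"claw":60,"tx":0,"ty":0,"tz":-20,"ax":0,"ay":0,"az":0},
  {"claw":60,"tx":0,"ty":0,"tz":-20,"ax":0,"ay":0,"az":0},
])

```text
time: 13.5
tool_pos: [0.5308, 0.0633, 0.1005]
tcp_rot: [[-0.948, -0.319, 0.001], [-0.319, 0.948, -0.001], [-0.001, -0.001, -1.0]]
wrist_force: [0.2, 0.8, -0.1]
width: 0.702
```

```bash
python3 go.py 482.3 358.7 100 176.7
```

```text
t 13.5 p [530.8  63.3 100.5] yaw -161.41 z [ 8.e-04 -7.e-04 -1.e+00] F [ 0.2  0.8 -0.1] w 60.0 j [  6.8  10.  -15.5  64.4  -0.  -11.8]
tilt ax,ay [-0.05  0.03  0.  ] az [-0.   -0.   21.89] then tx,ty,tz in target axes [ 65.4 292.1   0.5] | in present axes [-48.2 295.4   0.3]
```

Call:
servo_tool([
  {"claw":60,"tx":0,"ty":0,"tz":0,"ax":0,"ay":0,"az":7.3},
  {"claw":60,"tx":0,"ty":0,"tz":0,"ax":0,"ay":0,"az":7.3},
  {"claw":60,"tx":0,"ty":0,"tz":0,"ax":0,"ay":0,"az":7.3},
  {"claw":60,"tx":6.5,"ty":29.2,"tz":0,"ax":0,"ay":0,"az":0},
  {"claw":60,"tx":6.5,"ty":29.2,"tz":0,"ax":0,"ay":0,"az":0},
  {"claw":60,"tx":6.5,"ty":29.2,"tz":0,"ax":0,"ay":0,"az":0},
  {"claw":60,"tx":6.5,"ty":29.2,"tz":0,"ax":0,"ay":0,"az":0},
  {"claw":60,"tx":6.5,"ty":29.2,"tz":0,"ax":0,"ay":0,"az":0},
  {"claw":60,"tx":6.5,"ty":29.2,"tz":0,"ax":0,"ay":0,"az":0},
  {"claw":60,"tx":6.5,"ty":29.2,"tz":0,"ax":0,"ay":0,"az":0},
  {"claw":60,"tx":6.5,"ty":29.2,"tz":0,"ax":0,"ay":0,"az":0},
  {"claw":60,"tx":6.5,"ty":29.2,"tz":0,"ax":0,"ay":0,"az":0},
  {"claw":60,"tx":6.5,"ty":29.2,"tz":0,"ax":0,"ay":0,"az":0},
  {"claw":60,"tx":0,"ty":0,"tz":0,"ax":0,"ay":0,"az":0},
  {"claw":60,"tx":0,"ty":0,"tz":0,"ax":0,"ay":0,"az":0},
])

```text
time: 15.0
tool_pos: [0.4824, 0.3589, 0.099]
tcp_rot: [[-0.998, 0.056, 0.0], [0.056, 0.998, -0.001], [-0.0, -0.001, -1.0]]
wrist_force: [-0.5, -0.4, 0.7]
width: 0.701
```

```bash
python3 go.py 482.3 358.7 2 176.7;python3 - <<'E'
from cell import *
import cv2
for n in ('side','top'):
    cv2.imwrite(f"pics/{n}5.png",grab_frame(n)[:,:,::-1])
a=cv2.imread('pics/side5.png')[140:240,190:310];cv2.imwrite('pics/s5.png',cv2.resize(a,None,fx=6,fy=6,interpolation=cv2.INTER_CUBIC))
a=cv2.imread('pics/top5.png')[130:250,200:400]; cv2.imwrite('pics/t5.png',cv2.resize(a,None,fx=4,fy=4,interpolation=cv2.INTER_CUBIC))
E
```

```text
t 15.0 p [482.4 358.9  99. ] yaw 176.76 z [ 4.0e-04 -1.2e-03 -1.0e+00] F [-0.5 -0.4  0.7] w 59.8 j [36.7 17.1 -6.6 66.3 -0.1 39.9]
tilt ax,ay [-0.07  0.03  0.  ] az [0.   0.   0.06] then tx,ty,tz in target axes [ 0.1 -0.2 97. ] | in present axes [ 0.2 -0.1 97. ]
```

View pics/s5.png

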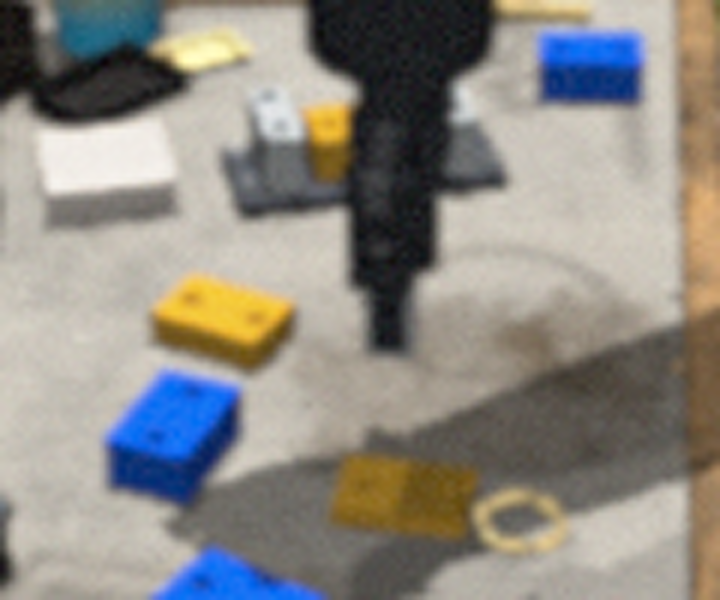

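View pics/t5.png

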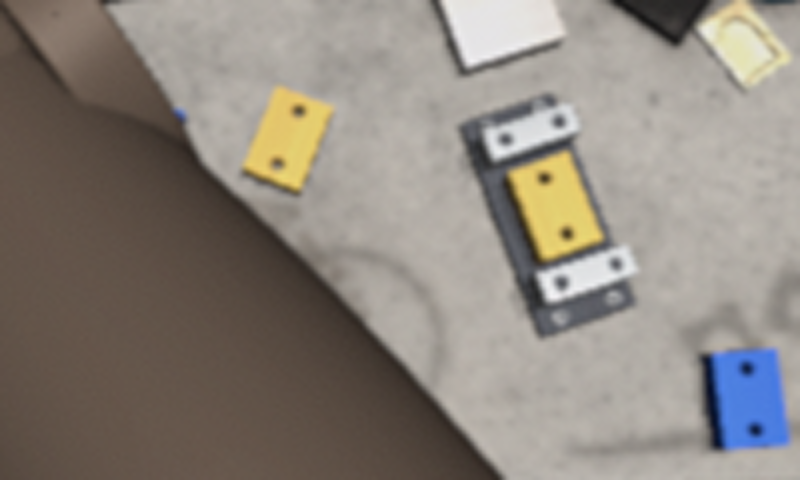

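```bash
python3 - <<'E'
from h import *
T=cv2.imread('pics/top5.png')
t=lambda x,y:(200+(x+.5)/4-.5,130+(y+.5)/4-.5)
f=lambda x,y,z:plane('top',dark(T,t(x,y)),z)[:2]*1000
r=[f(505,139,.046),f(559,121,.046),f(562,283,.046),f(616,264,.046)]
a,b=f(545,178,.036),f(567,233,.036)
c=np.mean(r,0);X=(r[0]+r[1]-r[2]-r[3]);X/=np.linalg.norm(X);Y=np.array([-X[1],X[0]]);d=r[0]-r[1]+r[2]-r[3]
m=(a+b)/2
print(c,m,'off along,across',(m-c)@X,(m-c)@Y,'ang saddle',np.degrees(np.arctan2(X[1],X[0])),np.degrees(np.arctan2(-d[0],d[1])),'spacer',np.degrees(np.arctan2(*(a-b)[::-1])),np.linalg.norm(a-b))
print('thin', [f(*q,.010) for q in ((97,267),(91,324))])
E
```

```text
[531.38057454  63.03128223] [530.54340346  63.83993034] off along,across -0.5447063529315601 1.028621484174707 ang saddle 18.089418204647284 17.89082728423023 spacer 18.43342221044843 37.438895993823614
thin [array([496.60634038, 354.41944918]), array([460.37279302, 361.20488353])]
```

Call:
servo_tool([
  {"claw":60,"tx":0,"ty":0,"tz":18,"ax":0,"ay":0,"az":0},
  {"claw":60,"tx":0,"ty":0,"tz":18,"ax":0,"ay":0,"az":0},
  {"claw":60,"tx":0,"ty":0,"tz":18,"ax":0,"ay":0,"az":0},
  {"claw":60,"tx":0,"ty":0,"tz":18,"ax":0,"ay":0,"az":0},
  {"claw":60,"tx":0,"ty":0,"tz":12,"ax":0,"ay":0,"az":0},
  {"claw":60,"tx":0,"ty":0,"tz":6,"ax":0,"ay":0,"az":0},
  {"claw":60,"tx":0,"ty":0,"tz":4,"ax":0,"ay":0,"az":0},
  {"claw":60,"tx":0,"ty":0,"tz":0,"ax":0,"ay":0,"az":0},
  {"claw":60,"tx":0,"ty":0,"tz":0,"ax":0,"ay":0,"az":0},
])

```text
time: 16.0
tool_pos: [0.4831, 0.3587, 0.0055]
tcp_rot: [[-0.998, 0.058, 0.001], [0.058, 0.998, -0.0], [-0.001, -0.0, -1.0]]
wrist_force: [0.6, -0.3, 1.0]
width: 0.702
```

```bash
python3 go.py 482.3 358.7 2 176.7;python3 - <<'E'
from cell import *
import cv2
cv2.imwrite("pics/s6.png",cv2.resize(grab_frame('side')[160:260,190:310,::-1],None,fx=6,fy=6,interpolation=cv2.INTER_CUBIC))
E
```

```text
t 16.0 p [483.1 358.7   5.5] yaw 176.68 z [ 1.1e-03 -2.0e-04 -1.0e+00] F [ 0.6 -0.3  1. ] w 60.0 j [ 36.6  20.4 -14.4  55.1  -0.   39.9]
tilt ax,ay [-0.01  0.06  0.  ] az [ 0.    0.   -0.02] then tx,ty,tz in target axes [ 0.8 -0.   3.5] | in present axes [ 0.8 -0.   3.5]
```

View pics/s6.png

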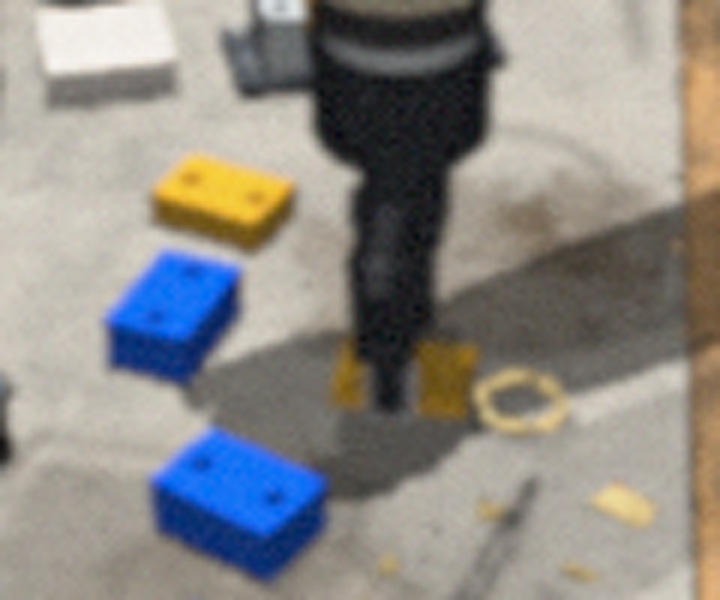

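Call:
servo_tool([
  {"claw":50,"tx":0,"ty":0,"tz":2,"ax":0,"ay":0,"az":0},
  {"claw":46,"tx":0,"ty":0,"tz":1.5,"ax":0,"ay":0,"az":0},
  {"claw":46,"tx":0,"ty":0,"tz":0,"ax":0,"ay":0,"az":0},
], grip_force=40)

```text
time: 16.35
tool_pos: [0.4825, 0.3584, 0.0011]
tcp_rot: [[-0.998, 0.058, -0.0], [0.058, 0.998, -0.001], [-0.0, -0.001, -1.0]]
wrist_force: [0.4, -0.1, -0.4]
width: 0.539
```

Call:
servo_tool([
  {"claw":42,"tx":0,"ty":0,"tz":-1.2,"ax":0,"ay":0,"az":0},
  {"claw":30,"tx":0,"ty":0,"tz":0,"ax":0,"ay":0,"az":0},
  {"claw":30,"tx":0,"ty":0,"tz":0,"ax":0,"ay":0,"az":0},
  {"claw":30,"tx":0,"ty":0,"tz":0,"ax":0,"ay":0,"az":0},
  {"claw":30,"tx":0,"ty":0,"tz":0,"ax":0,"ay":0,"az":0},
], grip_force=60)

```text
time: 16.85
tool_pos: [0.4827, 0.3585, 0.0029]
tcp_rot: [[-0.998, 0.058, 0.001], [0.058, 0.998, -0.001], [-0.001, -0.001, -1.0]]
wrist_force: [-1.5, -1.2, 6.0]
width: 0.446
```

```bash
python3 go.py 482.3 358.7 2 176.7
```

```text
t 16.85 p [482.7 358.5   2.9] yaw 176.69 z [ 6.e-04 -6.e-04 -1.e+00] F [-1.5 -1.2  6. ] w 38.1 j [ 36.6  20.5 -14.6  54.9  -0.   39.9]
tilt ax,ay [-0.03  0.03  0.  ] az [ 0.    0.   -0.01] then tx,ty,tz in target axes [0.4 0.2 0.9] | in present axes [0.4 0.2 0.9]
```

Gripped (TCP 2.9 mm above bench). Lift and check.

Call:
servo_tool([
  {"claw":30,"tx":0,"ty":0,"tz":-4,"ax":0,"ay":0,"az":0},
  {"claw":30,"tx":0,"ty":0,"tz":-12,"ax":0,"ay":0,"az":0},
  {"claw":30,"tx":0,"ty":0,"tz":-20,"ax":0,"ay":0,"az":0},
  {"claw":30,"tx":0,"ty":0,"tz":-20,"ax":0,"ay":0,"az":0},
  {"claw":30,"tx":0,"ty":0,"tz":-20,"ax":0,"ay":0,"az":0},
  {"claw":30,"tx":0,"ty":0,"tz":-20,"ax":0,"ay":0,"az":0},
  {"claw":30,"tx":0,"ty":0,"tz":0,"ax":0,"ay":0,"az":0},
])

```text
time: 17.55
tool_pos: [0.4842, 0.3597, 0.102]
tcp_rot: [[-0.998, 0.058, 0.005], [0.058, 0.998, 0.003], [-0.004, 0.003, -1.0]]
wrist_force: [1.4, 0.0, -1.2]
width: 0.446
```

```bash
python3 go.py 531 63.5 100 198.4;python3 - <<'E'
from cell import *
import cv2
cv2.imwrite("pics/s7.png",cv2.resize(grab_frame('side')[160:260,190:310,::-1],None,fx=6,fy=6,interpolation=cv2.INTER_CUBIC))
E
```

```text
t 17.55 p [484.2 359.7 102. ] yaw 176.69 z [ 0.0046  0.0025 -1.    ] F [ 1.4  0.  -1.2] w 38.1 j [36.6 17.  -6.4 66.3 -0.  39.9]
tilt ax,ay [ 0.16  0.25 -0.  ] az [  0.    -0.   -21.71] then tx,ty,tz in target axes [  49.  -295.9    2. ] | in present axes [ -63.9 -293.     1.5]
```

View pics/s7.png

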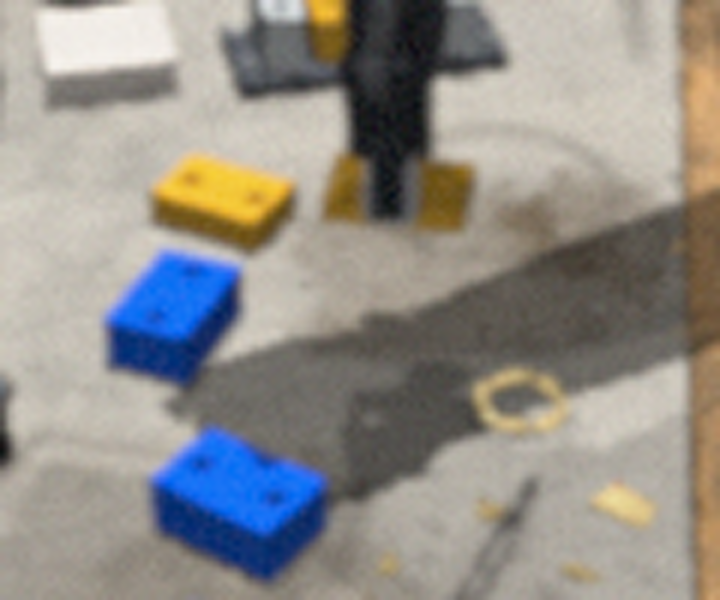

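Call:
servo_tool([
  {"claw":30,"tx":0,"ty":0,"tz":0,"ax":0,"ay":0,"az":-7.24},
  {"claw":30,"tx":0,"ty":0,"tz":0,"ax":0,"ay":0,"az":-7.24},
  {"claw":30,"tx":0,"ty":0,"tz":0,"ax":0,"ay":0,"az":-7.24},
  {"claw":30,"tx":4.1,"ty":-24.6,"tz":0,"ax":0,"ay":0,"az":0},
  {"claw":30,"tx":4.1,"ty":-24.6,"tz":0,"ax":0,"ay":0,"az":0},
  {"claw":30,"tx":4.1,"ty":-24.6,"tz":0,"ax":0,"ay":0,"az":0},
  {"claw":30,"tx":4.1,"ty":-24.6,"tz":0,"ax":0,"ay":0,"az":0},
  {"claw":30,"tx":4.1,"ty":-24.6,"tz":0,"ax":0,"ay":0,"az":0},
  {"claw":30,"tx":4.1,"ty":-24.6,"tz":0,"ax":0,"ay":0,"az":0},
  {"claw":30,"tx":4.1,"ty":-24.6,"tz":0,"ax":0,"ay":0,"az":0},
  {"claw":30,"tx":4.1,"ty":-24.6,"tz":0,"ax":0,"ay":0,"az":0},
  {"claw":30,"tx":4.1,"ty":-24.6,"tz":0,"ax":0,"ay":0,"az":0},
  {"claw":30,"tx":4.1,"ty":-24.6,"tz":0,"ax":0,"ay":0,"az":0},
  {"claw":30,"tx":4.1,"ty":-24.6,"tz":0,"ax":0,"ay":0,"az":0},
  {"claw":30,"tx":4.1,"ty":-24.6,"tz":0,"ax":0,"ay":0,"az":0},
  {"claw":30,"tx":0,"ty":0,"tz":0,"ax":0,"ay":0,"az":0},
  {"claw":30,"tx":0,"ty":0,"tz":0,"ax":0,"ay":0,"az":0},
])

```text
time: 19.3
tool_pos: [0.5285, 0.0625, 0.0976]
tcp_rot: [[-0.949, -0.315, -0.002], [-0.315, 0.949, -0.001], [0.002, -0.0, -1.0]]
wrist_force: [-0.1, -0.9, -2.6]
width: 0.443
```

```bash
python3 go.py 531 63.3 39 198.4;python3 - <<'E'
from cell import *
from h import *
f=grab_frame('side')[:,:,::-1];cv2.imwrite('pics/side8.png',f)
cv2.imwrite("pics/s8.png",cv2.resize(f[100:200,190:310],None,fx=6,fy=6,interpolation=cv2.INTER_CUBIC))
p=np.array(get_obs()['tool_pos'])*1000
a=np.radians(18.45);X=np.array([np.cos(a),np.sin(a)]);Y=np.array([-np.sin(a),np.cos(a)])
for sx in(30,-30):
  for z in (-2.9,7.1):
    q=proj('side',np.append(p[:2]+sx*X+20*Y,p[2]+z)/1000);print(sx,z,((q-[190,100]+.5)*6-.5).round(0))
E
```

```text
t 19.3 p [528.5  62.5  97.6] yaw -161.67 z [-1.6e-03 -7.0e-04 -1.0e+00] F [-0.1 -0.9 -2.6] w 37.8 j [  6.8  10.  -15.9  64.2  -0.  -11.6]
tilt ax,ay [-0.01 -0.1   0.  ] az [ 0.   -0.   -0.07] then tx,ty,tz in target axes [-2.6 -0.  58.6] | in present axes [-2.7 -0.  58.6]
30 -2.9 [317. 281.]
30 7.1 [316. 264.]
-30 -2.9 [428. 269.]
-30 7.1 [428. 252.]
```

View pics/s8.png

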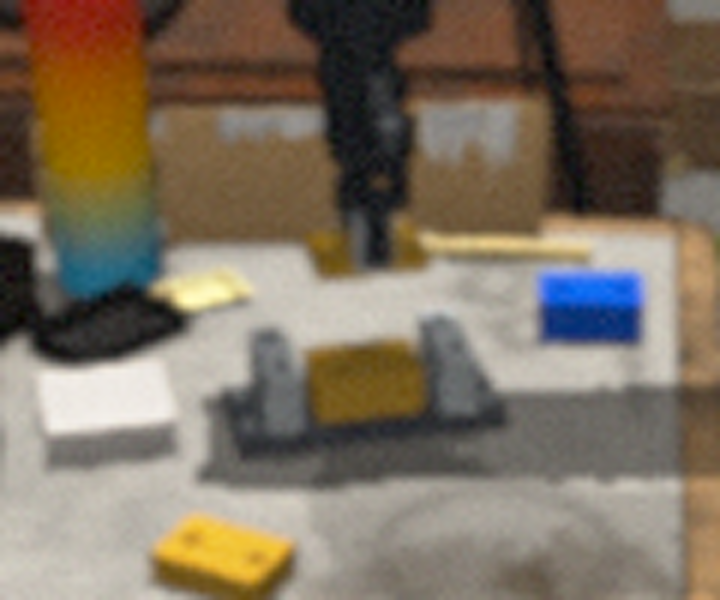

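Call:
servo_tool([
  {"claw":30,"tx":-2.6,"ty":0,"tz":4,"ax":0,"ay":-0.1,"az":0},
  {"claw":30,"tx":0,"ty":0,"tz":12,"ax":0,"ay":0,"az":0},
  {"claw":30,"tx":0,"ty":0,"tz":12,"ax":0,"ay":0,"az":0},
  {"claw":30,"tx":0,"ty":0,"tz":8,"ax":0,"ay":0,"az":0},
  {"claw":30,"tx":0,"ty":0,"tz":4,"ax":0,"ay":0,"az":0},
  {"claw":30,"tx":0,"ty":0,"tz":0,"ax":0,"ay":0,"az":0},
  {"claw":30,"tx":0,"ty":0,"tz":0,"ax":0,"ay":0,"az":0},
])

```text
time: 20.05
tool_pos: [0.5318, 0.0637, 0.0588]
tcp_rot: [[-0.949, -0.316, 0.002], [-0.316, 0.949, -0.0], [-0.002, -0.001, -1.0]]
wrist_force: [-0.1, -0.3, -1.1]
width: 0.446
```

```bash
python3 go.py 531 63.3 39 198.4
```

```text
t 20.05 p [531.8  63.7  58.8] yaw -161.6 z [ 2.e-03 -2.e-04 -1.e+00] F [-0.1 -0.3 -1.1] w 38.1 j [  6.9  11.5 -19.2  59.2  -0.  -11.6]
tilt ax,ay [-0.05  0.1   0.  ] az [ 0. -0.  0.] then tx,ty,tz in target axes [ 0.9 -0.2 19.8] | in present axes [ 0.9 -0.1 19.8]
```

Call:
servo_tool([
  {"claw":30,"tx":0.9,"ty":0,"tz":6,"ax":0,"ay":0.1,"az":0},
  {"claw":30,"tx":0,"ty":0,"tz":6,"ax":0,"ay":0,"az":0},
  {"claw":30,"tx":0,"ty":0,"tz":4,"ax":0,"ay":0,"az":0},
  {"claw":30,"tx":0,"ty":0,"tz":1.5,"ax":0,"ay":0,"az":0},
  {"claw":30,"tx":0,"ty":0,"tz":0,"ax":0,"ay":0,"az":0},
  {"claw":30,"tx":0,"ty":0,"tz":0,"ax":0,"ay":0,"az":0},
])

```text
time: 20.65
tool_pos: [0.5309, 0.0635, 0.0413]
tcp_rot: [[-0.949, -0.316, 0.0], [-0.316, 0.949, -0.001], [-0.0, -0.001, -1.0]]
wrist_force: [0.3, -0.2, -2.1]
width: 0.439
```

```bash
python3 go.py 531 63.3 39 198.4
```

```text
t 20.65 p [530.9  63.5  41.3] yaw -161.59 z [ 3.e-04 -8.e-04 -1.e+00] F [ 0.3 -0.2 -2.1] w 37.5 j [  6.8  12.2 -20.7  57.1  -0.  -11.6]
tilt ax,ay [-0.05  0.    0.  ] az [ 0.   -0.    0.01] then tx,ty,tz in target axes [-0.  -0.2  2.3] | in present axes [-0.  -0.2  2.3]
```

Call:
servo_tool([
  {"claw":30,"tx":0,"ty":0,"tz":1,"ax":0,"ay":0,"az":0},
  {"claw":30,"tx":0,"ty":0,"tz":0.6,"ax":0,"ay":0,"az":0},
  {"claw":30,"tx":0,"ty":0,"tz":0.6,"ax":0,"ay":0,"az":0},
  {"claw":30,"tx":0,"ty":0,"tz":0,"ax":0,"ay":0,"az":0},
])

```text
time: 21.05
tool_pos: [0.5309, 0.0634, 0.039]
tcp_rot: [[-0.949, -0.316, 0.0], [-0.316, 0.949, -0.001], [0.0, -0.001, -1.0]]
wrist_force: [0.2, 0.2, -1.5]
width: 0.441
```

Call:
servo_tool([
  {"claw":30,"tx":0,"ty":0,"tz":0.4,"ax":0,"ay":0,"az":0},
  {"claw":30,"tx":0,"ty":0,"tz":0,"ax":0,"ay":0,"az":0},
])

```text
time: 21.25
tool_pos: [0.5309, 0.0634, 0.0389]
tcp_rot: [[-0.949, -0.316, 0.0], [-0.316, 0.949, -0.001], [-0.0, -0.001, -1.0]]
wrist_force: [-1.9, -0.3, 2.3]
width: 0.443
```

Call:
servo_tool([
  {"claw":44,"tx":0,"ty":0,"tz":0,"ax":0,"ay":0,"az":0},
  {"claw":60,"tx":0,"ty":0,"tz":0,"ax":0,"ay":0,"az":0},
  {"claw":60,"tx":0,"ty":0,"tz":0,"ax":0,"ay":0,"az":0},
  {"claw":60,"tx":0,"ty":0,"tz":0,"ax":0,"ay":0,"az":0},
  {"claw":60,"tx":0,"ty":0,"tz":-8,"ax":0,"ay":0,"az":0},
  {"claw":60,"tx":0,"ty":0,"tz":-16,"ax":0,"ay":0,"az":0},
  {"claw":60,"tx":0,"ty":0,"tz":-25,"ax":0,"ay":0,"az":0},
  {"claw":60,"tx":0,"ty":0,"tz":-25,"ax":0,"ay":0,"az":0},
  {"claw":60,"tx":20,"ty":-25,"tz":-20,"ax":0,"ay":0,"az":0},
  {"claw":60,"tx":25,"ty":-25,"tz":-20,"ax":0,"ay":0,"az":0},
  {"claw":60,"tx":25,"ty":-25,"tz":0,"ax":0,"ay":0,"az":0},
  {"claw":60,"tx":25,"ty":-25,"tz":0,"ax":0,"ay":0,"az":0},
  {"claw":60,"tx":25,"ty":-25,"tz":0,"ax":0,"ay":0,"az":0},
  {"claw":60,"tx":25,"ty":-25,"tz":0,"ax":0,"ay":0,"az":0},
  {"claw":60,"tx":20,"ty":-25,"tz":0,"ax":0,"ay":0,"az":0},
  {"claw":60,"tx":0,"ty":0,"tz":0,"ax":0,"ay":0,"az":0},
])

```text
time: 22.85
tool_pos: [0.4284, -0.1572, 0.1536]
tcp_rot: [[-0.95, -0.312, 0.001], [-0.312, 0.95, -0.002], [-0.0, -0.002, -1.0]]
wrist_force: [-0.0, -0.0, -0.0]
width: 0.707
```

```bash
python3 - <<'E'
from cell import *
import cv2
for n in ('side','top'):
    cv2.imwrite(f"pics/{n}9.png",grab_frame(n)[:,:,::-1])
a=cv2.imread('pics/side9.png')[140:240,190:310];cv2.imwrite('pics/s9.png',cv2.resize(a,None,fx=6,fy=6,interpolation=cv2.INTER_CUBIC))
a=cv2.imread('pics/top9.png')[130:250,200:400]; cv2.imwrite('pics/t9.png',cv2.resize(a,None,fx=4,fy=4,interpolation=cv2.INTER_CUBIC))
E
```

```text
(no output)
```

View pics/s9.png

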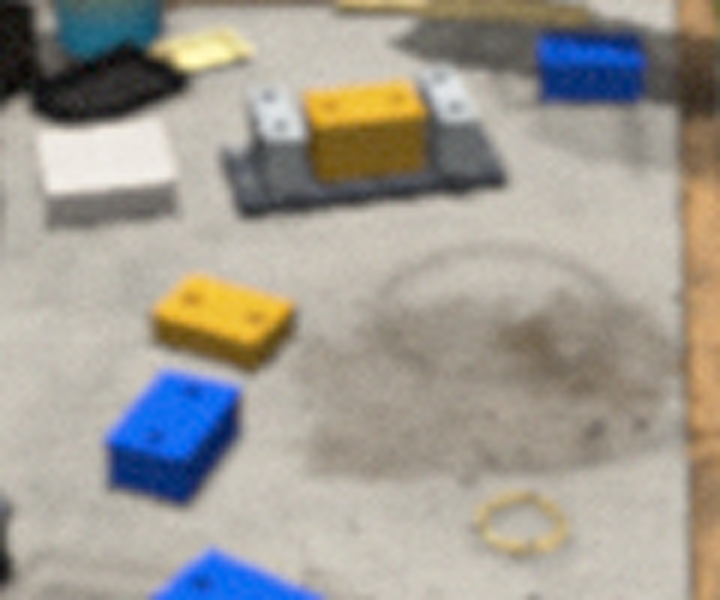

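View pics/t9.png

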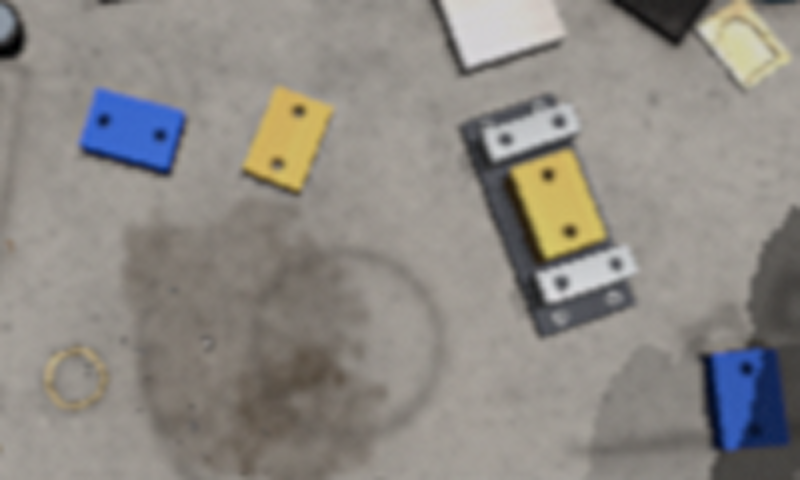

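```bash
python3 - <<'E'
from h import *
T=cv2.imread('pics/top9.png');S=cv2.imread('pics/side9.png')
t=lambda x,y:(200+(x+.5)/4-.5,130+(y+.5)/4-.5)
s=lambda x,y:(190+(x+.5)/6-.5,140+(y+.5)/6-.5)
f=lambda a,b:tri(dark(T,t(*a)),dark(S,s(*b)))[0]*1000
r=[f((505,139),(280,125)),f((559,121),(267,94)),f((562,283),(455,106)),f((616,264),(438,76))]
a,b=f((548,175),(332,106)),f((570,231),(399,98))
c=np.mean(r,0);X=(r[0]+r[1]-r[2]-r[3])[:2];X/=np.linalg.norm(X);Y=np.array([-X[1],X[0]])
m=(a+b)/2
print(c,m,'off',(m-c)[:2]@X,(m-c)[:2]@Y,(m-c)[2],'ang',np.degrees(np.arctan2(X[1],X[0])),np.degrees(np.arctan2(*(a-b)[1::-1])))
print('medium',f((299,111),(193,299)),f((278,163),(257,317)))
E
```

```text
[532.14126074  64.24737979  50.96216206] [530.69141831  64.34030549  47.78558121] off -1.3589092371823541 0.5138520840451881 -3.1765808476717936 ang 17.04611473695474 17.777167580804328
medium [599.79907786 223.3590051   18.09312845] [566.10306416 237.8506741   19.1375392 ]
```

```bash
python3 - <<'E'
from cell import *
print(get_obs()['time'],close_job())
E
```

```text
the job is handed in; nothing more can be done
22.95 None
```

I stacked the thick (26 mm) and thin (10 mm) brass spacers in the middle of the saddle gap, thick one below, long sides running from rail to rail. I handed the job in at 22.95 s with the gripper open and well clear. The medium spacer was not touched, and its two holes measure within 0.5 mm of where they started.

**Choosing the spacers:** two-view measurement gave top heights of 26.4, 18.7 and 10.1 mm, so 26 + 10 makes up the 36 mm gap depth.

**Position:** the last pictures put the stack about 1.4 mm off centre along the gap and 0.5 mm across it. It lies within 1° of the saddle's direction.

**Height:** the thin spacer made contact at a tool height of 38.9 mm, which is where it should seat if the stack is flush. The last two-view check disagreed, showing the stack 3 mm below the rail tops. In that check the rails read 51 mm, against 47 mm at the start and 46 mm in the task text. I put the difference down to hole-finding noise and did not re-measure it.

**A slip on the way:** joint 6 ran into its limit on the first approach and tilted the tool by about 10° in free air. I used the half-turned grasp instead, and nothing was touched.

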